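# Reject the broken biscuit into the crumb box

## Task

One of the biscuits on the cooling rack is broken: a piece of its edge has snapped off. Slide it off the open edge of the rack into the crumb box that stands beside it, so that it lies wholly below the rim, leaving the whole biscuits where they lie; then swing the box's lid over and press it down until its catch snaps shut, so that the crumbs stay dry. Do not shift the timer.

Things in the scene. Friction and masses are not known exactly. Their poses are not given: they have to be found in the camera images.
- biscuit_broken: the broken biscuit: a brown baked disc 90 mm across, 12 mm thick, with one side snapped off along a ragged line, so that it measures about 75 mm across the break; lies flat on the rack in one of the two places next to the box. Origin: underside, centre of the former disc; z up, +x points to the break, 26 to 31 mm from the origin. Too wide to grasp.
- biscuit_1: a whole round biscuit, 90 mm across, 12 mm thick, beside the broken one in the row next to the box (about 10 mm between them). Origin: centre of the underside
- biscuit_2: a whole round biscuit as biscuit_1, in the second row; about 40 mm are free between the two rows. Origin: centre of the underside
- biscuit_3: a whole round biscuit as biscuit_1, in the second row. Origin: centre of the underside
- cooling_rack: steel wire cooling rack, does not shift, 250 mm (its x) by 260 mm (its y), no rim; flat top of its wires 48 mm above the table. Origin: on the table under its centre. Wires run along its y. Its -y edge (130 mm from the origin) faces the crumb box. Rows of biscuits lie at about y = -75 and +55 mm, the places in a row at about x = -50 and +50 mm
- crumb_box: flat white plastic box, does not shift, 245 mm (its x) by 150 mm (its y), rim 42 mm above the table, walls 4 mm, inner floor 5 mm above the table; a small piece of biscuit already lies in it. Origin: on the table under its centre, axes parallel to the rack's; its +y wall stands 16 mm from the rack's edge. The lid is hinged on the -y wall
- crumb_lid (a joint): angle of the box's lid (rad): 0 fully shut and held by the catch, about 1.57 upright, 1.95 fully open, leaning away from the rack. The lid is a plate 255 by 160 mm, 5 mm thick, on a damped hinge. Let go well past upright (below 1.0) it sinks by itself but stops on its catch at about 0.09; there it must be pressed over a stiff point (5 to 15 N) to snap shut
- lid_edge (a point): middle of the lid's free edge, on its outer (upper) face, just above the snap catch; 160 mm from the hinge line
- lid_hinge (a point): middle of the lid's hinge line, 42 mm above the table, 80 mm to the -y side of the box's centre
- timer: white kitchen timer with a knob, 66 mm across and 46 mm high, standing loose on the table; origin: centre of the underside
Things that resemble listed ones, but are neither listed nor needed, are in the scene too. What is shaped like the biscuit_broken but purple is not meant.

How it is judged:
By the outcome, as a careful person would: the job done as asked, in the order asked, and still so for the second after the job is handed in, with the robot touching nothing.
It also fails if it takes over 51 s, if anything falls off the work surface, if the arm or the gripper's body presses on something with over 40 N, if the wrist force passes 120 N, or if a joint passes its speed limit or range.

## Robot

A 6-joint arm with a two-finger parallel gripper is mounted at the origin on a cart in front of the work surface, level with it; the furniture and walls round the work are solid. World frame = base frame: x ahead of the robot, y to its left, z up, the work surface at z = 0. Lengths are in m, angles in rad, forces in N, time in s.
With the tool pointing down it reaches from about 0.275 to 0.875 m from the base axis. Payload 12.5 kg.
Tool frame: the origin (TCP) lies at the very end of the fingers, on their centre line; the grasp point (between the pads) lies r.hold_point_z behind it (r.hold_point_z is the distance from the TCP to the grasp point, in m); z points along the fingers, y is the direction in which the jaws open and shut (so a half turn about z gives the same grasp; the last joint's range is limited). The gripper opens to 85 mm and grips with 20 to 120 N. Pads are 22 mm wide; open, the fingers measure 114 mm over their backs; the gripper's body (76 mm by 85 mm) begins 54 mm behind the grasp point. The pads swing forward as they close: fully open they stand 13 mm farther back than shut.
Start: joints at [-0.085, 0.351, 1.652, -0, 1.139, -0.085], TCP at [0.55, 0, 0.231] pointing down, gripper open.
Joint ranges: [-2.75, 2.75], [-0.79, 2.1], [0.01, 2.65], [-1.57, 4.71], [0.07, 3.14], [-2.87, 2.87]. Speed limits (rad/s): [2.22, 2.22, 2.79, 3.14, 3.14, 3.14].

## Interface

Orientations are given as a 3x3 rotation matrix whose columns are the frame's x, y, z axes.
In Python, from plant import r gives the robot as it stands. The module is installed in compiled form; this text tells all that it offers.
- The arm moves only by the shell command python3 -m creep 'ROWS' [OPENING] [FORCE]. ROWS is JSON, one flat list of numbers, 6 for each row, row after row: the shift along the tool's x, y, z in cm, then the turn, a rotation vector about the tool's x, y, z in rad. In form: [tx, ty, tz, ax, ay, az, tx, ty, tz, ax, ay, az, ...]. A call has exactly 5 rows; each row is the pose to reach, as a shift and turn from the pose commanded when the call began, along the tool's axes at that moment; what a row does not reach only later rows make up. A row lasts 1/10 s, in which the tool goes at most 50 mm and 8.59 degrees, less where a joint would pass 70% of its speed; a pose out of reach is approached as far as the arm can. A call with a gripper value outside its range is refused whole. OPENING is the finger opening in cm, from 0 to 8.54, set as the call begins (- or left out, the last holds). The fingers move at their own pace and stop on an object; FORCE is the grip in N (left out, the last holds). Time passes only in rows, so rows that repeat a pose let the fingers close, or fill a call up. It gives the time, the measured TCP pose, the force and the opening at its end, in the units of the state.
- r.sense(): the state, without advancing time (a new reading comes with each control period).
- r.get_image(name): name is "scene" or "side" or "wrist"; returns the picture (384x512x3 uint8, red, green, blue); there is no depth.
- r.camera_params(name): a dict with "vertical_fov" (degrees; the focal length in pixels is half the picture's height over the tangent of half this angle, whatever the lens; pixels are square), "cx", "cy" (the principal point, pixels), "view" (4x4, takes a point from world to camera coordinates). Camera axes: x right, y up, looking along -z (the intrinsics and any distortion apply to the point x, -y, -z); pixel columns grow to the right and rows downward; lengths in m; the calibration is good to about 2 mm. A picture is of the moment at which its call begins: read the wrist's pose just before it. camera_params takes no time and is no camera call; for the wrist camera it gives the pose at the moment of the call.
- r.finish_job(): hands the job in, once; it reports no verdict.
Trained networks look in the newest picture that a camera, given by its name, has taken for a name from the list of things; names that differ only in an ending like _2 or _b are one class to them, and where a whole thing is asked for, a point or a joint stands for the part that bears it (a point fixed in the world has none). Each returns a list of dicts, best first, with "score" (0 to 1); they miss things now and then, are a little off and sometimes report something else, mostly with a low value. They report only what shows in the picture. A call takes as long as a camera call. They do not tell look-alikes from the thing itself.
- r.look_for(camera, name): "rect" ([left, top, right, bottom] in pixels, round what is visible of it).
- r.tip_of(camera, name): "uv" ([column, row] in pixels: a listed point, or the origin of a listed thing).
The state is a dict: "time": time; "joint_pos": joint angles; "joint_vel": joint speeds; "joint_efforts": joint torques, N m; "tcp_pos": TCP position; "ee_rot": TCP orientation; "ft_force": force on the tool from outside, world axes, zero at the start; "ft_torque": the same for the moment, N m; "opening": finger opening in m.
Only numpy, scipy, OpenCV 4.12 (cv2) and the standard library are available. Lean on these libraries where they do the work, as an engineer would, in place of code of your own. Each camera call takes 0.05 s, during which the arm holds its last target. There are 200 camera calls.

## Working session

There is one attempt and no reset: what is moved stays moved. The work goes in short steps, Python scripts to look and compute and a shell command to move; the robot and the scene stay as the last step left them, time stands still between calls to the robot, and variables do not carry over. Pictures are saved under pics/ and viewed, about 8 in all and at most 12, crops included, and the job is handed in when it is done.

```bash
mkdir -p pics; cat > h.py <<'E'
import numpy as np, cv2
from plant import r
def cam(n):
    p=r.camera_params(n); f=192/np.tan(np.radians(p["vertical_fov"])/2); return p,f,np.array(p["view"])
def proj(n,P):
    p,f,V=cam(n); c=V@np.append(P,1); return np.array([p["cx"]+f*c[0]/-c[2], p["cy"]-f*c[1]/-c[2]])
def back(n,uv,z):
    p,f,V=cam(n); d=np.array([(uv[0]-p["cx"])/f,-(uv[1]-p["cy"])/f,-1]); R=V[:3,:3]; o=-R.T@V[:3,3]; d=R.T@d
    return o+d*(z-o[2])/d[2]
def shot(n,name):
    im=r.get_image(n); cv2.imwrite(f"pics/{name}.png",im[:,:,::-1]); return im
E
python3 - <<'E'
from h import *
a=shot("scene","s0");b=shot("side","d0")
for n in("scene","side"):
    p=r.camera_params(n);print(n,{k:v for k,v in p.items() if k!="view"},np.round(np.linalg.inv(p["view"])[:3,3],3))
    for k,z in (("biscuit_broken",.048),("biscuit_1",.048),("cooling_rack",0),("crumb_box",0),("lid_hinge",.042),("timer",0)):
        for d in r.tip_of(n,k)[:5]: print(k,round(d["score"],2),np.round(d["uv"]),np.round(back(n,d["uv"],z),3))
    for d in r.tip_of(n,"lid_edge")[:2]: print("edge",d)
print(r.sense()["time"],r.hold_point_z)
E
```

```text
scene {'vertical_fov': 55.16389075816575, 'cx': 253.17555138915552, 'cy': 185.51587911573841} [0.129 0.957 0.779]
biscuit_broken 0.62 [246. 227.] [0.451 0.348 0.048]
biscuit_broken 0.21 [217. 259.] [0.464 0.479 0.048]
biscuit_1 0.78 [189. 245.] [0.552 0.472 0.048]
biscuit_1 0.64 [212. 211.] [0.564 0.339 0.048]
cooling_rack 0.58 [211. 249.] [0.52  0.425 0.   ]
crumb_box 0.94 [256. 201.] [0.496 0.197 0.   ]
lid_hinge 0.57 [266. 175.] [0.503 0.114 0.042]
timer 0.59 [313. 160.] [ 0.41  -0.092  0.   ]
timer 0.59 [186. 244.] [0.59  0.442 0.   ]
edge {'uv': [274.5, 127.1], 'score': 0.64}
side {'vertical_fov': 54.50077944366776, 'cx': 249.13388139363786, 'cy': 192.03552399757655} [ 0.371 -0.541  0.596]
biscuit_broken 0.9 [232. 269.] [ 0.437 -0.01   0.048]
biscuit_broken 0.59 [220. 174.] [0.456 0.365 0.048]
biscuit_1 0.78 [216. 156.] [0.458 0.469 0.048]
biscuit_1 0.68 [251. 151.] [0.567 0.484 0.048]
biscuit_1 0.15 [235. 177.] [0.496 0.341 0.048]
cooling_rack 0.7 [235. 175.] [0.507 0.425 0.   ]
crumb_box 0.87 [246. 219.] [0.503 0.205 0.   ]
lid_hinge 0.96 [249. 230.] [0.493 0.113 0.042]
timer 0.79 [228. 322.] [ 0.416 -0.097  0.   ]
edge {'uv': [250.6, 182.5], 'score': 0.6}
0.8 0.0187
```

View pics/s0.png

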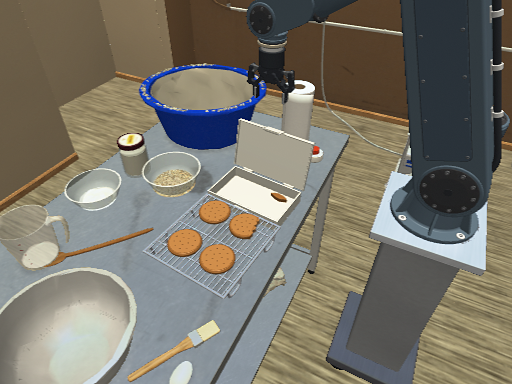

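View pics/d0.png

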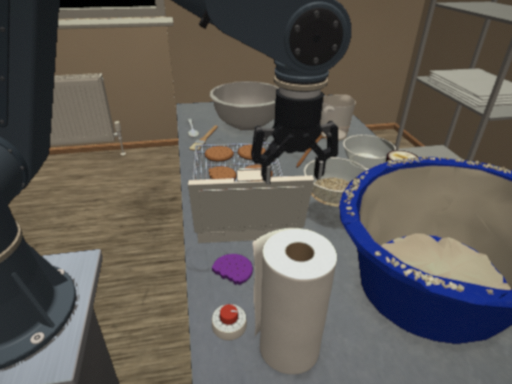

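```bash
python3 - <<'E'
import cv2
a=cv2.imread("pics/s0.png");c=cv2.resize(a[115:300,135:325],None,fx=4,fy=3.2*1,interpolation=cv2.INTER_CUBIC) if 0 else cv2.resize(a[115:300,135:325],None,fx=3.2,fy=3.2,interpolation=cv2.INTER_CUBIC)
cv2.imwrite("pics/c0.png",c);print(c.shape)
E
```

```text
(592, 608, 3)
```

View pics/c0.png

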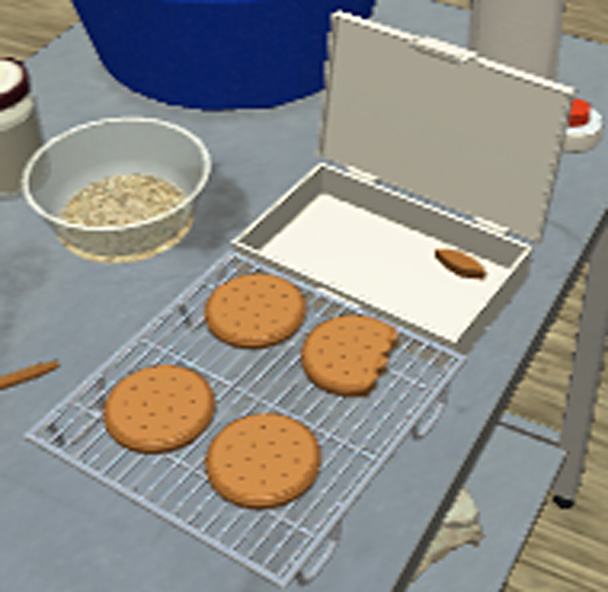

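The broken biscuit is the one at scene pixel (244,226), with its break facing right. The whole ones are at (215,212), (185,242) and (217,259). The purple look-alike is at side pixel (232,268) and is ruled out. Next I fit the rack and box frame from their corners.

```bash
python3 - <<'E'
from h import *
from scipy.optimize import least_squares
f=lambda x,y:(135+(x+.5)/3.2-.5,115+(y+.5)/3.2-.5)
# rack-frame points (mm->m) & pixels
pts=[((.125,-.13,.048),(465,357)),((-.125,.13,.048),(285,583)),((.125,.13,.048),(28,437)),((.125,-.13,.048),(235,252))]
# robot +x is image left
pts=[((-.125,-.13,.048),(465,357)),((-.125,.13,.048),(285,583)),((.125,.13,.048),(28,437)),((.125,-.13,.048),(235,252)),
((.1225,-.296,.042),(322,165)),((-.1225,-.296,.042),(533,245)),((-.1225,-.146,.042),(460,343)),((.1225,-.146,.042),(233,243))]
def T(q,P):
    c,s=np.cos(q[2]),np.sin(q[2]); return np.array([q[0]+c*P[0]-s*P[1],q[1]+s*P[0]+c*P[1],P[2]])
res=lambda q:np.concatenate([proj("scene",T(q,P))-f(*u) for P,u in pts])
s=least_squares(res,[.515,.425,-.07],loss="soft_l1");q=s.x
print(q,np.round(res(q).reshape(-1,2),1))
np.save("q.npy",q)
c,sn=np.cos(q[2]),np.sin(q[2])
inv=lambda w:np.round(np.array([[c,sn],[-sn,c]])@(w[:2]-q[:2])*1000)
for u in((350,350),(256,308),(160,404),(264,455)): w=back("scene",f(*u),.06);print(np.round(w,3),inv(w))
for n,u in(("scene",(274.5,127.1)),("side",(250.6,182.5))):
    for a in np.arange(1.4,2,.1): print(n,round(a,1),np.round(proj(n,T(q,(0,-.301+.16*np.cos(a),.042+.16*np.sin(a))))-u,1))
print("hinge",T(q,(0,-.301,.042)), "timer",inv(back("side",(228,322),0)))
# towel base in side image approx bottom centre (290,365)
print(inv(back("side",(290,362),0)),inv(back("side",(262,345),0)),inv(back("side",(248,262),0.0)))
E
```

```text
[ 0.51152482  0.42231056 -0.07369306] [[-2.  -1.5]
 [ 0.4 -0.8]
 [-0.9  0. ]
 [-3.9 -0.2]
 [-0.1  0.1]
 [ 1.5  0.6]
 [ 1.4  0.4]
 [ 0.7  1.4]]
[0.456 0.352 0.06 ] [-51. -74.]
[0.552 0.345 0.06 ] [ 46. -75.]
[0.563 0.474 0.06 ] [48. 55.]
[0.463 0.48  0.06 ] [-53.  54.]
scene 1.4 [-8.9 12.9]
scene 1.5 [-6.2  9.7]
scene 1.6 [-3.5  7.1]
scene 1.7 [-0.9  4.9]
scene 1.8 [1.6 3.3]
scene 1.9 [3.9 2.3]
scene 2.0 [6.1 1.7]
side 1.4 [ -5.4 -19.7]
side 1.5 [ -4.7 -16.8]
side 1.6 [ -3.9 -13.1]
side 1.7 [-3.1 -8.7]
side 1.8 [-2.3 -3.4]
side 1.9 [-1.5  2.5]
side 2.0 [-0.7  9.2]
hinge [0.48936328 0.12212751 0.042     ] timer [ -57. -524.]
[  43. -616.] [  -0. -579.] [  -3. -371.]
```

```bash
cat >> h.py <<'E'
from scipy.spatial.transform import Rotation as Ro
q=np.load("q.npy"); c,sn=np.cos(q[2]),np.sin(q[2]); A=np.array([[c,-sn,0],[sn,c,0],[0,0,1]])
def W(P): return A@np.array(P)+[q[0],q[1],0]
def rk(w): return A.T@(np.array(w)-[q[0],q[1],0])
def go(P,Rt=None):
    "rack-frame TCP target and rack-frame rotation -> tool shift cm, rotvec"
    s=r.sense(); R=np.array(s["ee_rot"]); d=R.T@(W(P)-s["tcp_pos"])*100
    v=Ro.from_matrix(R.T@A@Rt).as_rotvec() if Rt is not None else np.zeros(3)
    return np.round(d,2),np.round(v,3)
E
python3 - <<'E'
from h import *
s=r.sense();print(s["time"],np.round(s["ee_rot"],3),rk(s["tcp_pos"]),s["ft_force"])
for sg in(1,-1):
    y=np.array([sg,0,0.]);z=np.array([0,0,-1.]);Rt=np.c_[np.cross(y,z),y,z];print(Rt,go((-.048,-.010,.12),Rt))
E
```

```text
0.8 [[ 0.  1.  0.]
 [ 1. -0.  0.]
 [ 0.  0. -1.]] [ 0.06945909 -0.41829299  0.23132058] [ 0.03614857 -0.46721993  0.38822185]
[[-0.  1.  0.]
 [ 1.  0.  0.]
 [ 0.  0. -1.]] (array([41.58, -8.71, 11.13]), array([ 0.   , -0.   ,  0.074]))
[[-0. -1.  0.]
 [-1.  0.  0.]
 [-0.  0. -1.]] (array([41.58, -8.71, 11.13]), array([ 0.   ,  0.   , -3.068]))
```

```bash
python3 -m creep '[4,-1,-3,0,0,0.02, 8,-2,-3,0,0,0.04, 12,-3,-3,0,0,0.06, 16.5,-4,-3,0,0,0.074, 21,-5,-3,0,0,0.074]' 3 60; python3 -m creep '[4.5,-1,0,0,0,0, 9,-2,1,0,0,0, 13.5,-3,2,0,0,0, 18,-3.7,4,0,0,0, 20.6,-3.7,7,0,0,0]'
python3 - <<'E'
from h import *
s=r.sense();print(s["time"],rk(s["tcp_pos"]),s["opening"],np.round(A.T@s["ee_rot"],3))
Rt=np.array([[0,1,0],[1,0,0],[0,0,-1.]]);print(go((-.048,-.010,.12),Rt))
w=r.get_image("wrist");b=r.get_image("scene");cv2.imwrite("pics/w1.png",np.hstack([w[:,:,::-1][:, :],cv2.resize(b[150:320,150:300],(339,384))[:,:,::-1]])[:, :851][:, -800:])
E
```

```text
time: 1.3
tcp_pos: [0.4994, 0.2116, 0.2615]
ee_rot: [[0.075, 0.997, 0.0], [0.997, -0.075, 0.0], [0.0, 0.0, -1.0]]
ft_force: [0.9, -0.7, -0.6]
opening: 0.03
time: 1.8
tcp_pos: [0.4778, 0.4217, 0.1919]
ee_rot: [[0.072, 0.997, 0.002], [0.997, -0.072, 0.002], [0.003, 0.002, -1.0]]
ft_force: [0.7, -0.7, 0.0]
opening: 0.0297
1.8 [-0.03357016 -0.00304095  0.19186361] 0.029714667930500805 [[-0.002  1.     0.002]
 [ 1.     0.002  0.003]
 [ 0.003  0.002 -1.   ]]
(array([-0.71, -1.46,  7.18]), array([ 0.002, -0.003,  0.002]))
```

View pics/w1.png

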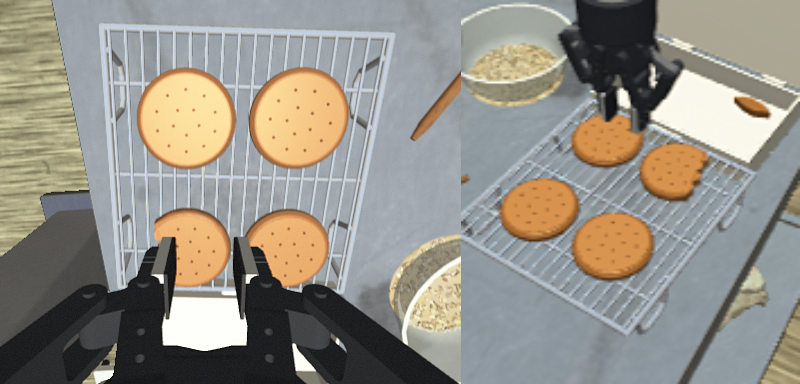

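```bash
python3 - <<'E'
from h import *
for u in((239,209),(338,210),(238,168),(350,168),(206,240),(154,25),(444,34)): print(u,np.round(rk(back("wrist",u,.06 if u[1]>100 else .048)),3))
E
```

```text
(239, 209) [-0.052 -0.031  0.06 ]
(338, 210) [ 0.043 -0.031  0.06 ]
(238, 168) [-0.052  0.01   0.06 ]
(350, 168) [0.051 0.01  0.06 ]
(206, 240) [-0.085 -0.064  0.06 ]
(154, 25) [-0.121  0.129  0.048]
(444, 34) [0.121 0.122 0.048]
```

```bash
python3 -m creep '[-0.7,-1.6,0,0,0,0, -0.7,-1.6,4,0,0,0, -0.7,-1.6,8,0,0,0, -0.7,-1.6,10,0,0,0, -0.7,-1.6,10,0,0,0]'
python3 - <<'E'
from h import *
s=r.sense();print(s["time"],rk(s["tcp_pos"]),s["ft_force"])
Rt=np.array([[0,1,0],[1,0,0],[0,0,-1.]]);print(go((-.050,-.010,.052),Rt))
E
```

```text
time: 2.4
tcp_pos: [0.461, 0.4109, 0.0893]
ee_rot: [[0.075, 0.997, -0.003], [0.997, -0.075, -0.003], [-0.003, -0.003, -1.0]]
ft_force: [-0.4, -0.6, -0.2]
opening: 0.0304
2.4 [-0.04950854 -0.01513854  0.08933803] [-0.43177617 -0.64383477 -0.19937245]
(array([ 0.52, -0.04,  3.73]), array([-0.003,  0.003, -0.001]))
```

```bash
python3 -m creep '[0.5,0,0,-0.003,0.003,0, 0.5,0,0,-0.003,0.003,0, 0.5,0,1.5,-0.003,0.003,0, 0.5,0,3,-0.003,0.003,0, 0.5,0,3,-0.003,0.003,0]'
python3 - <<'E'
from h import *
s=r.sense();print(s["time"],rk(s["tcp_pos"]),s["ft_force"])
b=shot("scene","x");w=r.get_image("wrist");cv2.imwrite("pics/w2.png",np.hstack([cv2.resize(b[170:300,170:300],(400,400)),w[:384,56:456][:, :] if 0 else cv2.resize(w,(400,300))[np.r_[0:300,[299]*100]]])[:,:,::-1])
E
```

```text
time: 2.9
tcp_pos: [0.461, 0.4164, 0.0587]
ee_rot: [[0.074, 0.997, 0.0], [0.997, -0.074, 0.0], [0.0, -0.0, -1.0]]
ft_force: [0.1, -1.2, -1.0]
opening: 0.0301
2.9 [-0.04991003 -0.00960314  0.05868285] [ 0.12817929 -1.24039341 -0.97373449]
```

View pics/w2.png

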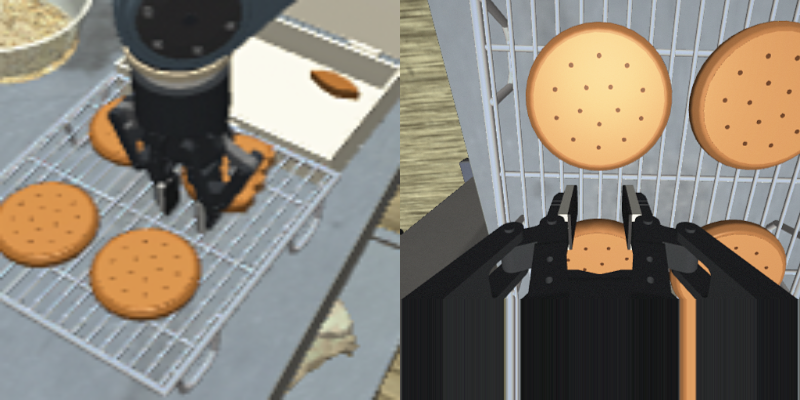

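```bash
python3 -m creep '[0,0,0.7,0,0,0, 0,0,0.7,0,0,0, -0.8,0,0.7,0,0,0, -1.6,0,0.7,0,0,0, -2.4,0,0.7,0,0,0]'; python3 -m creep '[-0.8,0,0,0,0,0, -1.6,0,0,0,0,0, -2.4,0,0,0,0,0, -3.2,0,0,0,0,0, -4,0,0,0,0,0]';python3 -m creep '[-0.8,0,0,0,0,0, -1.6,0,0,0,0,0, -2.4,0,0,0,0,0, -2.8,0,0,0,0,0, -2.8,0,0,0,0,0]'
python3 - <<'E'
from h import *
s=r.sense();print(s["time"],rk(s["tcp_pos"]),s["ft_force"])
b=r.get_image("scene");w=r.get_image("side");cv2.imwrite("pics/w3.png",np.hstack([cv2.resize(b[150:280,180:310],(400,400)),cv2.resize(w[130:260,180:310],(400,400))])[:,:,::-1])
E
```

```text
time: 3.5
tcp_pos: [0.4604, 0.3927, 0.0544]
ee_rot: [[0.074, 0.997, 0.003], [0.997, -0.074, 0.003], [0.003, 0.003, -1.0]]
ft_force: [-0.0, 1.1, -0.1]
opening: 0.0298
time: 4.0
tcp_pos: [0.4575, 0.353, 0.0542]
ee_rot: [[0.074, 0.997, 0.003], [0.997, -0.074, 0.003], [0.003, 0.003, -1.0]]
ft_force: [0.5, 1.1, 1.0]
opening: 0.0301
time: 4.5
tcp_pos: [0.4554, 0.3251, 0.054]
ee_rot: [[0.074, 0.997, 0.003], [0.997, -0.074, 0.003], [0.003, 0.003, -1.0]]
ft_force: [0.0, -0.4, 0.1]
opening: 0.0301
4.5 [-0.04883676 -0.1010695   0.05400362] [ 0.03698419 -0.36507585  0.06704984]
```

View pics/w3.png

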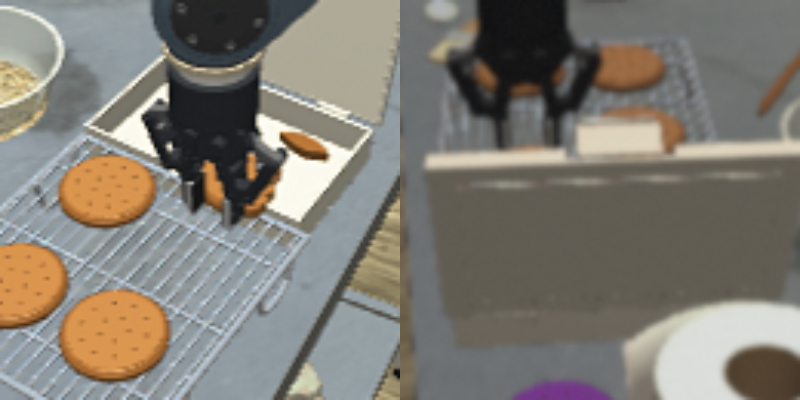

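```bash
python3 -m creep '[-0.8,0,0.1,0,0,0, -1.6,0,0.1,0,0,0, -2.4,0,0.1,0,0,0, -3.2,0,0.1,0,0,0, -4,0,0.1,0,0,0]';python3 -m creep '[-0.7,0,0.5,0,0,0, -1.4,0,0.5,0,0,0, -2,0,0.5,0,0,0, -2,0,0.5,0,0,0, -2,0,0.5,0,0,0]'
python3 - <<'E'
from h import *
s=r.sense();print(s["time"],rk(s["tcp_pos"]),s["ft_force"])
b=r.get_image("scene");w=r.get_image("wrist");cv2.imwrite("pics/w4.png",np.hstack([cv2.resize(b[150:280,180:310],(400,400)),cv2.resize(w,(400,300))[np.r_[0:300,[299]*100]]])[:,:,::-1])
E
```

```text
time: 5.1
tcp_pos: [0.4525, 0.285, 0.0529]
ee_rot: [[0.074, 0.997, 0.003], [0.997, -0.074, 0.003], [0.003, 0.003, -1.0]]
ft_force: [0.2, -0.3, 0.1]
opening: 0.03
time: 5.6
tcp_pos: [0.4512, 0.2659, 0.0479]
ee_rot: [[0.074, 0.997, 0.003], [0.997, -0.074, 0.003], [0.003, 0.003, -1.0]]
ft_force: [-0.8, 0.2, -0.3]
opening: 0.0298
5.6 [-0.04869081 -0.16047447  0.04792522] [-0.76625964  0.23481596 -0.3236201 ]
```

View pics/w4.png

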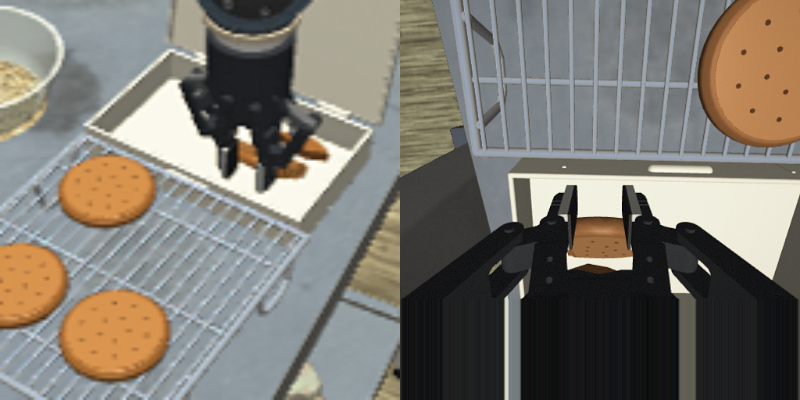

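```bash
python3 -m creep '[0.3,0,-3,0,0,0, 0.3,0,-7,0,0,0, 0.3,0,-12,0,0,0, 0.3,0,-17,0,0,0, 0.3,0,-22,0,0,0]' 0;python3 -m creep '[-4,1.2,0,0,0,0, -8,2.4,0,0,0,0, -13,3.6,0,0,0,0, -18,4.9,0,0,0,0, -23,4.9,0,0,0,0]'
python3 - <<'E'
from h import *
s=r.sense();print(s["time"],rk(s["tcp_pos"]),s["ft_force"])
Rt=np.array([[0,1,0],[1,0,0],[0,0,-1.]]);print(go((0,-.42,.155),Rt))
b=r.get_image("scene");w=r.get_image("wrist");cv2.imwrite("pics/w5.png",np.hstack([cv2.resize(b[150:280,180:310],(400,400)),cv2.resize(w,(400,300))[np.r_[0:300,[299]*100]]])[:,:,::-1])
E
```

```text
time: 6.2
tcp_pos: [0.4501, 0.2683, 0.2701]
ee_rot: [[0.074, 0.997, 0.003], [0.997, -0.074, 0.003], [0.003, 0.003, -1.0]]
ft_force: [1.3, 1.1, 0.5]
opening: -0.0003
time: 6.7
tcp_pos: [0.4831, 0.0365, 0.2674]
ee_rot: [[0.073, 0.997, 0.004], [0.997, -0.073, 0.003], [0.003, 0.004, -1.0]]
ft_force: [0.5, -0.0, -0.3]
opening: 0.0
6.7 [ 8.0629006e-05 -3.8684892e-01  2.6744665e-01] [ 0.4829528  -0.04691009 -0.29840981]
(array([-3.35, -0.05, 11.23]), array([ 0.004, -0.003,  0.   ]))
```

View pics/w5.png

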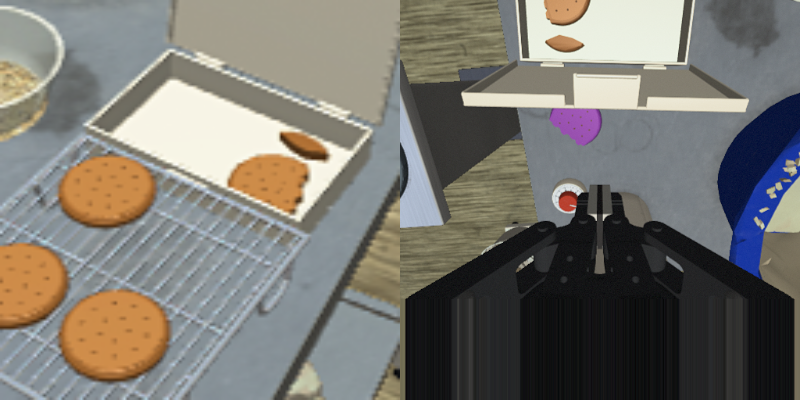

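The biscuit lies flat in the box, at about (268,185) in the left crop, and the whole biscuits have not moved. Next I check the lid edge and the room behind it.

```bash
python3 - <<'E'
from h import *
u=(205*1.28,106*1.28)
for a in(1.75,1.85,1.95): P=W((0,-.301+.16*np.cos(a),.042+.16*np.sin(a)));print(a,rk(P),proj("wrist",P)-u)
# towel: side picture silhouettes: left/right at bottom row ~355: 262,322 ; timer
for t in((40,-600),(40,-580),(60,-600),(30,-590)):
  for h in(0,.2,.24,.28): print(t,h,[np.round(proj("side",W((t[0]/1000+dx,t[1]/1000,h)))) for dx in(-.055,.055)])
E
```

```text
1.75 [ 1.07475819e-17 -3.29519369e-01  1.99437751e-01] [ -6.80466149 -10.79858881]
1.85 [-5.32160792e-18 -3.45094439e-01  1.95804032e-01] [-6.72939019 10.96717459]
1.95 [ 9.07290426e-18 -3.60228933e-01  1.90633554e-01] [-6.66855558 30.07188479]
(40, -600) 0 [array([255., 357.]), array([317., 351.])]
(40, -600) 0.2 [array([257., 275.]), array([332., 270.])]
(40, -600) 0.24 [array([258., 255.]), array([336., 249.])]
(40, -600) 0.28 [array([258., 232.]), array([340., 227.])]
(40, -580) 0 [array([254., 346.]), array([314., 341.])]
(40, -580) 0.2 [array([255., 265.]), array([328., 260.])]
(40, -580) 0.24 [array([256., 245.]), array([332., 240.])]
(40, -580) 0.28 [array([256., 223.]), array([336., 218.])]
(60, -600) 0 [array([267., 356.]), array([328., 350.])]
(60, -600) 0.2 [array([271., 274.]), array([346., 269.])]
(60, -600) 0.24 [array([272., 254.]), array([350., 248.])]
(60, -600) 0.28 [array([273., 231.]), array([354., 226.])]
(30, -590) 0 [array([249., 352.]), array([310., 346.])]
(30, -590) 0.2 [array([249., 271.]), array([324., 265.])]
(30, -590) 0.24 [array([250., 250.]), array([327., 245.])]
(30, -590) 0.28 [array([250., 228.]), array([331., 223.])]
```

```bash
python3 -m creep '[-1.5,0,0,0,0,0, -1.5,0,0,0,0,0, -1.5,0,4,0,0,0, -1.5,0,8,0,0,0, -1.5,0,11,0,0,0]'; python3 -m creep '[0,0,0,0,0,0, 1,0,0,0,0,0, 2,0,0,0,0,0, 3,0,0,0,0,0, 4,0,0,0,0,0]'
python3 - <<'E'
from h import *
s=r.sense();print(s["time"],rk(s["tcp_pos"]),s["ft_force"])
E
```

```text
time: 7.3
tcp_pos: [0.4812, 0.0248, 0.1554]
ee_rot: [[0.073, 0.997, 0.002], [0.997, -0.073, 0.003], [0.003, 0.002, -1.0]]
ft_force: [0.2, -0.3, 0.4]
opening: 0.0001
time: 7.8
tcp_pos: [0.4853, 0.0647, 0.1585]
ee_rot: [[0.073, 0.997, 0.005], [0.997, -0.073, 0.003], [0.003, 0.005, -1.0]]
ft_force: [0.1, 0.2, 0.3]
opening: -0.0003
7.8 [ 1.66644783e-04 -3.58583536e-01  1.58460228e-01] [0.05649503 0.15594026 0.30508673]
```

```bash
for i in 1; do :; done; python3 -m creep '[1,0,0.2,0,0,0, 2,0,0.2,0,0,0, 3,0,0.2,0,0,0, 4,0,0.2,0,0,0, 5,0,0.2,0,0,0]'; python3 -m creep '[1,0,0,0,0,0, 2,0,0,0,0,0, 3,0,0,0,0,0, 4,0,0,0,0,0, 5,0,0,0,0,0]'; python3 -m creep '[1,0,0,0,0,0, 2,0,0,0,0,0, 3,0,0,0,0,0, 4,0,0,0,0,0, 5,0,0,0,0,0]'
```

```text
time: 8.3
tcp_pos: [0.4884, 0.1142, 0.1554]
ee_rot: [[0.074, 0.997, 0.003], [0.997, -0.074, 0.003], [0.003, 0.003, -1.0]]
ft_force: [0.2, -0.9, -0.5]
opening: -0.0001
time: 8.8
tcp_pos: [0.4922, 0.164, 0.1557]
ee_rot: [[0.074, 0.997, 0.003], [0.997, -0.074, 0.003], [0.003, 0.003, -1.0]]
ft_force: [0.2, -0.4, 0.1]
opening: -0.0002
time: 9.3
tcp_pos: [0.4959, 0.2139, 0.1558]
ee_rot: [[0.074, 0.997, 0.003], [0.997, -0.074, 0.003], [0.003, 0.003, -1.0]]
ft_force: [0.1, -0.1, 0.2]
opening: 0.0002
```

```bash
python3 -m creep '[1,0,-1,0,0,0, 2,0,-2,0,0,0, 4,0,-2,0,0,0, 5.5,0,-2,0,0,0, 5.5,0,-2,0,0,0]'; python3 -m creep '[0,0,0,0,0,0,0,0,0,0,0,0,0,0,0,0,0,0,0,0,0,0,0,0,0,0,0,0,0,0]'; python3 -m creep '[0,0,0,0,0,0,0,0,0,0,0,0,0,0,0,0,0,0,0,0,0,0,0,0,0,0,0,0,0,0]'
python3 - <<'E'
from h import *
s=r.sense();print(s["time"],rk(s["tcp_pos"]),s["ft_force"])
Rt=np.array([[0,1,0],[1,0,0],[0,0,-1.]]);print(go((0,-.153,.08),Rt))
b=r.get_image("scene");w=r.get_image("side");cv2.imwrite("pics/w6.png",np.hstack([cv2.resize(b[150:280,180:310],(400,400)),cv2.resize(w[130:260,180:310],(400,400))])[:,:,::-1])
E
```

```text
time: 9.8
tcp_pos: [0.5, 0.2695, 0.1765]
ee_rot: [[0.072, 0.997, 0.004], [0.997, -0.072, 0.003], [0.004, 0.004, -1.0]]
ft_force: [-0.5, -1.1, -0.3]
opening: -0.0004
time: 10.3
tcp_pos: [0.4999, 0.2676, 0.176]
ee_rot: [[0.074, 0.997, 0.003], [0.997, -0.074, 0.003], [0.003, 0.003, -1.0]]
ft_force: [1.0, 0.4, -0.5]
opening: -0.0001
time: 10.8
tcp_pos: [0.4999, 0.2678, 0.176]
ee_rot: [[0.074, 0.997, 0.003], [0.997, -0.074, 0.003], [0.003, 0.003, -1.0]]
ft_force: [-0.7, -0.9, 0.1]
opening: 0.0002
10.8 [-0.00025262 -0.15491094  0.1759955 ] [-0.71385288 -0.89313693  0.09427462]
(array([ 0.16, -0.  ,  9.6 ]), array([ 0.003, -0.003, -0.   ]))
```

View pics/w6.png

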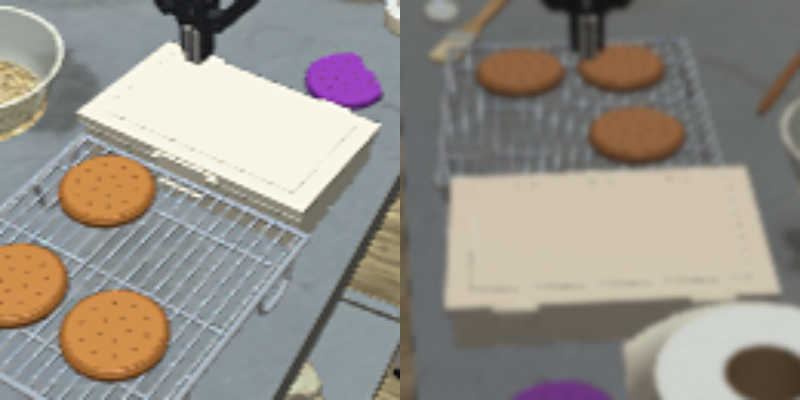

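```bash
python3 -m creep '[0,0,3,0,0,0, 0,0,6,0,0,0, 0,0,9,0,0,0, 0,0,10.2,0,0,0, 0,0,10.2,0,0,0]'; python3 -m creep '[0,0,0.2,0,0,0, 0,0,0.4,0,0,0, 0,0,0.6,0,0,0, 0,0,0.8,0,0,0, 0,0,0.8,0,0,0]'
```

```text
time: 11.4
tcp_pos: [0.4995, 0.2678, 0.0728]
ee_rot: [[0.074, 0.997, 0.001], [0.997, -0.074, 0.002], [0.002, 0.001, -1.0]]
ft_force: [-0.3, 0.4, 0.4]
opening: -0.0001
time: 11.9
tcp_pos: [0.5002, 0.2682, 0.0661]
ee_rot: [[0.074, 0.997, 0.003], [0.997, -0.074, 0.003], [0.003, 0.003, -1.0]]
ft_force: [-0.6, -0.3, -0.5]
opening: 0.0001
```

```bash
python3 -m creep '[0,0,0.2,0,0,0, 0,0,0.4,0,0,0, 0,0,0.6,0,0,0, 0,0,0.8,0,0,0, 0,0,0.8,0,0,0]'; python3 -m creep '[0,0,0.1,0,0,0, 0,0,0.2,0,0,0, 0,0,0.3,0,0,0, 0,0,0.4,0,0,0, 0,0,0.4,0,0,0]'
```

```text
time: 12.4
tcp_pos: [0.5003, 0.2684, 0.0581]
ee_rot: [[0.074, 0.997, 0.003], [0.997, -0.074, 0.003], [0.003, 0.003, -1.0]]
ft_force: [-1.0, 0.7, 3.2]
opening: -0.0
time: 12.9
tcp_pos: [0.5004, 0.2685, 0.0541]
ee_rot: [[0.074, 0.997, 0.004], [0.997, -0.074, 0.003], [0.003, 0.003, -1.0]]
ft_force: [-1.2, 0.8, 1.3]
opening: -0.0002
```

```bash
python3 -m creep '[0,0,0.1,0,0,0, 0,0,0.2,0,0,0, 0,0,0.3,0,0,0, 0,0,0.4,0,0,0, 0,0,0.4,0,0,0]'; python3 -m creep '[0,0,0.1,0,0,0, 0,0,0.2,0,0,0, 0,0,0.3,0,0,0, 0,0,0.3,0,0,0, 0,0,0.3,0,0,0]'
```

```text
time: 13.4
tcp_pos: [0.5001, 0.268, 0.0497]
ee_rot: [[0.074, 0.997, 0.003], [0.997, -0.074, 0.002], [0.003, 0.002, -1.0]]
ft_force: [0.1, 0.3, 0.0]
opening: -0.0
time: 13.9
tcp_pos: [0.5003, 0.2682, 0.0471]
ee_rot: [[0.074, 0.997, 0.003], [0.997, -0.074, 0.003], [0.003, 0.003, -1.0]]
ft_force: [-1.2, -1.1, 2.5]
opening: -0.0002
```

```bash
python3 -m creep '[0,0,0.05,0,0,0, 0,0,0.1,0,0,0, 0,0,0.15,0,0,0, 0,0,0.2,0,0,0, 0,0,0.2,0,0,0]'
```

```text
time: 14.4
tcp_pos: [0.5004, 0.2682, 0.0467]
ee_rot: [[0.074, 0.997, 0.004], [0.997, -0.074, 0.003], [0.003, 0.003, -1.0]]
ft_force: [-7.9, -4.7, 22.9]
opening: 0.0001
```

Firm resistance of 23 N at z = 0.047, the height of a shut lid (0.042 + 0.005). I raise the arm and check.

```bash
python3 -m creep '[0,0,-1,0,0,0, 0,0,-4,0,0,0, 0,0,-8,0,0,0, 0,0,-13,0,0,0, 0,0,-18,0,0,0]'; python3 -m creep '[-4,0,0,0,0,0, -9,0,-1,0,0,0, -14,0,-2,0,0,0, -18,0,-2,0,0,0, -18,0,-2,0,0,0]'
python3 - <<'E'
from h import *
s=r.sense();print(s["time"],rk(s["tcp_pos"]),s["ft_force"])
b=r.get_image("scene");w=r.get_image("wrist")
for n in("scene","wrist"):
  for d in r.tip_of(n,"lid_edge")[:1]: print(n,d,proj(n,W((0,-.141,.047))),proj(n,W((0,-.142,.061))))
cv2.imwrite("pics/w7.png",np.hstack([cv2.resize(b[150:280,180:310],(400,400)),cv2.resize(w,(400,300))[np.r_[0:300,[299]*100]]])[:,:,::-1])
print([(round(d["score"],2),np.round(d["uv"])) for d in r.tip_of("scene","biscuit_1")],[np.round(d["uv"]) for d in r.tip_of("scene","timer")])
E
```

```text
time: 14.9
tcp_pos: [0.4993, 0.2675, 0.2268]
ee_rot: [[0.074, 0.997, 0.003], [0.997, -0.074, 0.003], [0.003, 0.003, -1.0]]
ft_force: [-0.0, 0.2, -0.4]
opening: -0.0
time: 15.4
tcp_pos: [0.4861, 0.0846, 0.245]
ee_rot: [[0.078, 0.997, 0.004], [0.997, -0.078, 0.002], [0.002, 0.004, -1.0]]
ft_force: [0.4, 0.2, -0.5]
opening: 0.0004
15.4 [-0.00048145 -0.33871426  0.24495902] [ 0.43104087  0.18356337 -0.49665996]
scene {'uv': [238.2, 203.7], 'score': 0.62} [241.4482924  206.20577968] [241.56808714 202.45052247]
[(0.82, array([217., 211.])), (0.82, array([216., 259.])), (0.58, array([317., 159.])), (0.57, array([189., 245.]))] [array([317., 161.])]
```

View pics/w7.png

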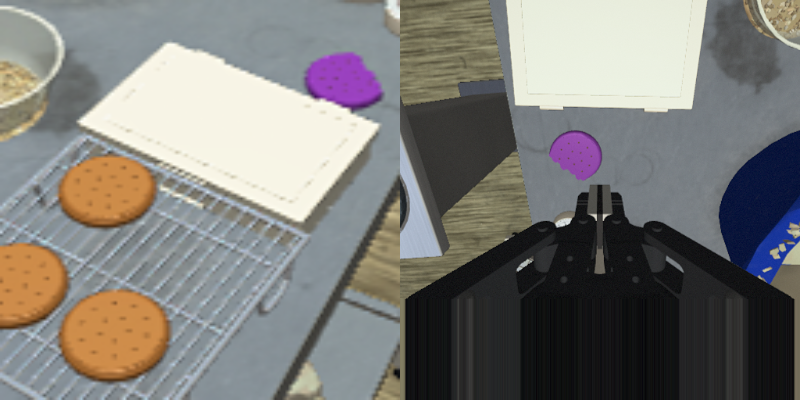

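```bash
python3 -c "
from plant import r
print(r.finish_job(),r.sense()['time'])"
```

```text
the job is handed in; nothing more can be done
the job is handed in; nothing more can be done
```

I slid the broken biscuit off the rack's open edge into the crumb box, then swung the lid over and pressed it shut. The job was handed in at about 15.5 s on the robot's clock.

- **Biscuit:** before I closed the lid, a picture showed it lying flat on the box floor, so below the rim. I could not look again once the lid was shut.
- **Lid:** when pressed, it gave way and then stopped hard at z = 0.047 m under 23 N. That is the height of a shut lid. After I lifted off, the picture showed it flat.
- **Lid edge check:** the network placed the lid edge 3–4 pixels from where a shut lid's edge should be. That is too coarse to tell shut from resting on the catch, so I rely on the height and force. The wrist picture gave no reading of the edge.
- **Other objects:** the three whole biscuits look unmoved in the pictures. I never touched the timer. The network put it 4 pixels off its first reading, which is within its scatter.

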